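# Take a contact temperature reading on the flash point tester's stove

## Robot

A 6-joint arm with a two-finger parallel gripper is mounted at the origin on the work surface. World frame = base frame: x ahead of the robot, y to its left, z up, the work surface at z = 0. Lengths are in m, angles in degrees, forces in N, time in s.
With the tool pointing down it reaches from about 0.25 to 0.725 m from the base axis. Payload 9.7 kg.
Tool frame: the origin (TCP) lies at the very end of the fingers, on their centre line; the grasp point (between the pads) lies 19 mm behind it; z points along the fingers, y is the line along which they close (so a half turn about z gives the same grasp; the last joint's range is limited). The gripper opens to 85 mm and grips with 20 to 120 N. Pads are 22 mm wide; open, the fingers measure 114 mm over their backs; the gripper's body (76 mm by 85 mm) begins 54 mm behind the grasp point. The pads swing forward as they close: fully open they stand 13 mm farther back than shut.
Start: joints at [0, 4.979, 10.078, 95.1, 0, 90], TCP at [0.55, -0, 0.231] pointing down, gripper open.
Joint ranges: [-179.16, 179.16], [-48.56, 103.87], [-65.8, 70.77], [-126.05, 130.52], [-82.76, 87.17], [-180, 180]. Speed limits (degrees/s): [127.2, 127.2, 147.25, 180, 180, 180].

## Interface

Orientations are given as [roll, pitch, yaw] about the fixed x, y, z axes, in that order (R = Rz(yaw) Ry(pitch) Rx(roll)).
In Python, from workcell import bot gives the robot as it stands.
- The arm moves only by the tool step_arm, never from a script. Its argument "targets" is a list of rows, each a list of 3 entries, a list of its own where there are three numbers: the opening, from 0 (shut) to 1 (fully open), then the shift along the world's x, y, z in mm, then the turn, a rotation vector about the world's x, y, z in rad. In form: [[grip, [tx, ty, tz], [wx, wy, wz]], ...]. A call has 1 to 8 rows; each row is the pose to reach, as a shift and turn from the pose commanded when the call began; what a row does not reach only later rows make up. A row lasts 1/10 s, in which the tool goes at most 50 mm and 8.59 degrees, less where a joint would pass 70% of its speed; a pose out of reach is approached as far as the arm can. A call with a gripper value outside its range is refused whole. The fingers move at their own pace and stop on an object; "force" is the grip in N (left out, the last holds). Time passes only in rows, so rows that repeat a pose let the fingers close. It gives the time, the measured TCP pose, the force, the opening and the grip force at its end, in the units of the state.
- bot.get_obs(): the state, without advancing time (a new reading comes with each control period).
- bot.camera(name): name is "scene" or "side" or "wrist"; returns (picture, depth): 420x560x3 uint8, red, green, blue; 420x560 float32, m along the optical axis (not along the pixel's ray), 0 where there is no reading.
- bot.camera_params(name): a dict with "K" (3x3 intrinsics, pixels), "R" (3x3) and "t" (3): a world point X has camera coordinates R X + t. Camera axes: x right, y down, z forward; pixel columns grow to the right and rows downward; lengths in m; the calibration is good to about 2 mm. A picture is of the moment at which its call begins: read the wrist's pose just before it. camera_params takes no time and is no camera call; for the wrist camera it gives the pose at the moment of the call.
- bot.job_done(): hands the job in; it is judged then, once.
The state is a dict: "time": time; "q": joint angles; "qd": joint speeds; "joint_efforts": joint torques, N m; "ee_pos": TCP position; "tcp_rot": TCP orientation; "wrist_force": force on the tool from outside, world axes, zero at the start; "torque": the same for the moment, N m; "opening": finger opening in m; "grasp_force": force on a finger pad.
Only numpy, scipy, OpenCV 4.12 (cv2) and the standard library are available. Lean on these libraries where they do the work, as an engineer would, in place of code of your own. Each camera call takes 0.05 s, during which the arm holds its last target. There are 200 camera calls.

## Task

Check the surface temperature of the flash point tester's stove: lift the hand-held contact probe out of its bench stand, dip its tip into the open pot of heat-transfer paste, then set the tip inside the small ring engraved on the stove's flat steel top, with the probe upright. Press lightly, so that the sprung tip is pushed in about half of its travel, and finish while holding it there for the reading - do not put the probe down or let go. Leave the pot, its lid, the spare cup and the sample bottle standing where they are.

Things in the scene. Friction and masses are not known exactly. Their poses are not given: they have to be found in the camera images.
- probe: Contact temperature probe, 140 mm long, 0.10-0.16 kg, starts upright in its stand, tip down. Origin on its axis at the end of the tip when fully out; +z up the axis to the handle's top; turn about z is free. Steel tip 10 mm diameter (0 to 14 mm), steel stem 13 mm diameter (14 to 45 mm), black round handle 24 mm diameter (45 to 140 mm) with a flat lower shoulder and a small display near the top.
- probe_tip (a point): Centre of the flat end face of the probe's sprung tip (moves with the tip). This is the point that is dipped and that is held on the spot.
- nose (a joint): How far the sprung tip is pushed into the stem: 0 m fully out, 0.010 m at its stop. Spring of 0.6 N per mm, no preload: half way in is 5 mm and 3 N.
- stand: Probe's bench stand, fixed: dark foot 80 mm diameter, 10 mm high; upright aluminium tube 34 mm outer diameter, top 85 mm above the bench. Origin on the tube's axis at bench level, z up. Bore 27 mm down to a step at 60 mm, where the handle's shoulder rests, 18 mm below; the tip hangs free 15 mm above the bench. The probe comes out straight up (70 mm lift); its handle shows from 85 to 155 mm height.
- pot: Open white plastic pot of grey heat-transfer paste, loose, 60 mm in outer diameter, 54 mm inner, 38 mm high, 0.18-0.29 kg. Origin at the centre of its underside, z up. The inner floor is at 5 mm and the paste's surface at 23 mm, 15 mm below the rim; the paste does not resist the tip.
- pot_rim (a point): Centre of the pot's mouth, at the height of its rim (38 mm above the bench).
- tester: Flash point tester, fixed. Origin at bench level on its round stove's axis; +x to its rear, +y to its screen tower, z up. Deck 130 mm high, x -160 to 200, y -140 to 140 mm; tower 360 mm high, y 140 to 380. Steel stove 170 mm diameter, flat level top at 160 mm; brass lid 80 mm diameter in its middle, works up to 215 mm high. Its head is folded back behind the stove (x over 145), under 240 mm high.
- spot (a point): The marked spot: centre of the thin dark ring (22 mm inside diameter) engraved on the stove's level top, at the surface, 160 mm above the bench, 65 mm from the stove's axis, to the front right of the brass lid. (The lid's lever handle rises on the other side, towards -x +y of the tester, up to 300 mm high, 160 mm out in x and 130 mm in y from the stove's axis.)
- spare_cup: Bystander: empty open brass test cup with a flange, 78 mm in diameter, 56 mm high, loose. Origin at the centre of its underside.
- sample_bottle: Bystander: small amber sample bottle with a black cap, 48 mm in diameter, about 90 mm high with its cap, loose. Origin at the centre of its underside.
- pot_lid: Bystander: white screw lid of the pot lying flat, 66 mm in diameter, 13 mm high, loose. Origin at the centre of its underside.
There are look-alikes about, which are no part of the job. What is shaped like the pot but pink or red is not meant.

How it is judged:
By the outcome, as a careful person would: the job done as asked, in the order asked, and still so for the second after the job is handed in, while the arm keeps its last pose, push and grip.
It also fails if it takes over 48 s, if anything falls off the work surface, if the arm or the gripper's body presses on something with over 40 N, if the wrist force passes 120 N, or if a joint passes its speed limit or range.

## Working session

There is one attempt and no reset: what is moved stays moved. The work goes in short steps, Python scripts to look and compute and a tool call to move; the robot and the scene stay as the last step left them, time stands still between calls to the robot, and variables do not carry over. Pictures are saved under pics/ and viewed, at most 10 in all, crops included, and the job is handed in when it is done.

Besides the shell and the picture viewer there is one more tool, called as a command line: name --argument value ..., lists and objects as JSON in quotes. step_arm: Moves the arm, as the interface text tells. Its arguments: {"type":"object","properties":{"targets":{"type":"array","items":{"type":"array"}},"force":{"type":"number"}},"required":["targets"]}

```bash
mkdir -p pics; ls
python3 - <<'E'
from workcell import bot
import cv2,numpy as np
o=bot.get_obs(); print(o['time'],o['ee_pos'],o['tcp_rot'],o['opening'])
for n in ("scene","side"):
    p=bot.camera_params(n); im,d=bot.camera(n)
    np.savez(f'pics/{n}.npz',im=im,d=d,**p)
    cv2.imwrite(f'pics/{n}.png',im[:,:,::-1])
    print(n,-p['R'].T@p['t'],p['K'][0,0])
E
```

```text
pics
0.0 [ 5.49733738e-01 -1.21985881e-05  2.30556143e-01] [-1.79917906e+02  1.09365871e-03  8.99990035e+01] 0.08566951763028005
scene [1.41473132 0.03251582 0.65771185] 385.2636949650329
side [ 0.29777996 -0.59838137  0.74805159] 379.6716230253826
```

View pics/scene.png

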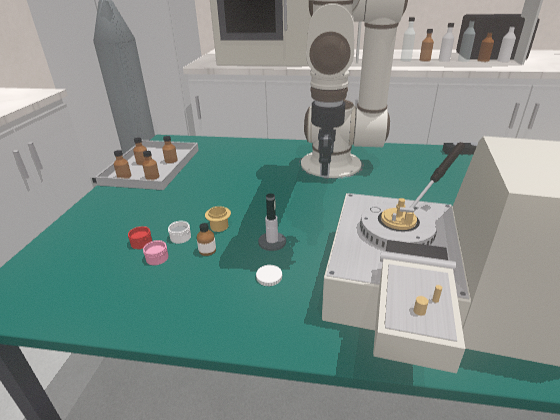

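View pics/side.png

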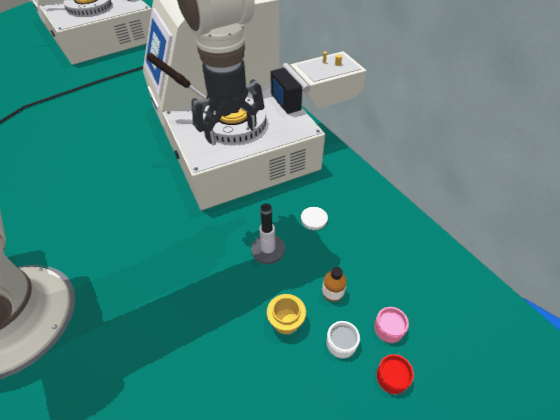

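The only white pot with grey paste is at scene (179,232) / side (343,339). The red (140,238) and pink (155,253) pots are the look-alikes, and the white disc at (269,275) is the lid. The probe in its stand is at scene (271,220), and a candidate ring is at scene (376,210) / side (228,129). I'll measure these and enlarge crops.

```bash
cat > h.py <<'E'
import numpy as np,cv2
def load(n):
    return np.load(f'pics/{n}.npz')
def cloud(z):
    d=z['d'];v,u=np.indices(d.shape)
    c=np.stack([(u-z['K'][0,2])/z['K'][0,0]*d,(v-z['K'][1,2])/z['K'][1,1]*d,d],-1)
    return (c-z['t'])@z['R']     # R^T (c-t)
def atz(z,u,v,h):                # pixel ray onto plane z=h
    r=z['R'].T@np.linalg.inv(z['K'])@[u,v,1.]; o=-z['R'].T@z['t']
    return o+r*(h-o[2])/r[2]
def circ(p):                     # least squares circle
    s=np.linalg.lstsq(np.c_[2*p,np.ones(len(p))],(p**2).sum(1),rcond=None)[0]
    return s[:2],np.sqrt(s[2]+s[:2]@s[:2])
E
python3 - <<'E'
from h import *
for n,px in (('scene',dict(pot=(179,229),probe=(271,198),stand=(271,240),ring=(376,210),cup=(218,213),bot=(206,229),lid=(269,275))),('side',dict(pot=(343,337),probe=(266,207),stand=(268,250),ring=(228,129),cup=(287,312),bot=(337,272),lid=(314,218)))):
    z=load(n);P=cloud(z)
    for k,(u,v) in px.items(): print(n,k,P[v,u].round(3))
    print('ring on .16',atz(z,*px['ring'],.16).round(4))
z=load('side');a=cv2.resize(z['im'][300:380,290:420],None,fx=5,fy=5,interpolation=2)
b=cv2.resize(load('scene')['im'][190:240,340:450],None,fx=6,fy=6,interpolation=2)
c=np.zeros((600,680,3),np.uint8);cv2.imwrite('pics/c.png',np.vstack([cv2.resize(a,(488,300)),cv2.resize(b,(660,300))[:,:488]])[:,:,::-1])
E
```

```text
scene pot [ 0.544 -0.418  0.02 ]
scene probe [ 0.557 -0.136  0.152]
scene stand [ 0.558 -0.141  0.016]
scene ring [0.596 0.13  0.159]
scene cup [ 0.46  -0.323  0.03 ]
scene bot [ 0.615 -0.304  0.079]
scene lid [ 0.699 -0.122  0.012]
ring on .16 [0.5986 0.1294 0.16  ]
side pot [ 0.555 -0.414  0.026]
side probe [ 0.546 -0.143  0.153]
side stand [ 0.538 -0.157  0.02 ]
side ring [0.595 0.125 0.16 ]
side cup [ 0.497 -0.303  0.003]
side bot [ 0.606 -0.317  0.087]
side lid [ 0.688 -0.131  0.013]
ring on .16 [0.5944 0.1242 0.16  ]
```

View pics/c.png

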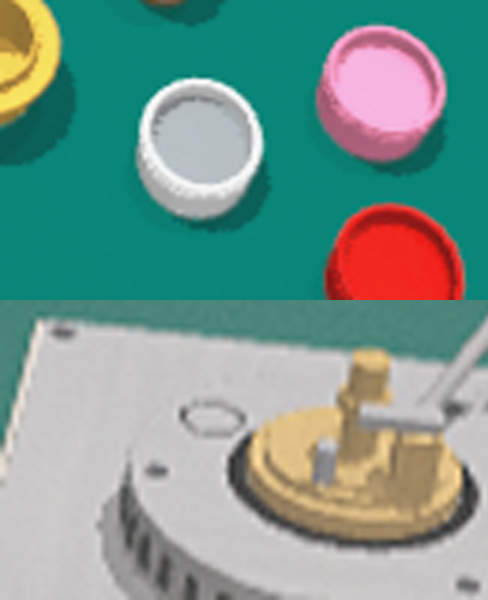

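The white pot holds the grey paste. The engraved ring is at scene px (375.5,209.7), front right of the brass lid. Next come precise fits.

Run:
```python
from h import *
from scipy.optimize import least_squares
for n in ('scene','side'):
    z=load(n);P=cloud(z);im=z['im'].astype(int)
    o=-z['R'].T@z['t']
    def near(x,y,r,a,b): return (np.hypot(P[...,0]-x,P[...,1]-y)<r)&(P[...,2]>a)&(P[...,2]<b)
    for nm,a,b,R in (('handle',.095,.148,.012),('tube',.03,.08,.017)):
        q=P[near(.548,-.141,.04,a,b)][:,:2]
        f=least_squares(lambda c:np.hypot(*(q-c).T)-R,q.mean(0)+(q.mean(0)-o[:2])/30,loss='soft_l1',f_scale=.002)
        print(n,nm,len(q),f.x.round(4),np.abs(f.fun).mean().round(4))
    m=near(.55,-.415,.06,.030,.045); q=P[m][:,:2]; c,r=circ(q); print(n,'pot',len(q),c.round(4),r.round(4),np.percentile(P[m][:,2],[5,95]).round(3))
    # mouth outline through pixels: white mask -> outer ellipse, on z=.038
    # ring: dark pixels near ring
    p=z['K']@(z['R']@np.array([.597,.127,.16])+z['t']);u,v=(p[:2]/p[2]).astype(int)
    g=im.sum(2)/3; w=g[v-9:v+10,u-11:u+12]; print(u,v); print(w.astype(int)) if n=='side' else None
    vv,uu=np.where(w<np.median(w)-12); print('ring px',(uu+u-11).mean(),(vv+v-9).mean(),len(uu),atz(z,(uu+u-11).mean(),(vv+v-9).mean(),.16).round(4))
```

```text
scene handle 152 [ 0.565 -0.136] 0.0034
scene tube 186 [ 0.5736 -0.1342] 0.0045
scene pot 108 [ 0.5554 -0.4122] 0.0285 [0.031 0.037]
374 209
ring px 377.4347826086956 212.6086956521739 92 [0.6102 0.1321 0.16  ]
side handle 177 [ 0.5448 -0.1417] 0.0005
side tube 194 [ 0.5448 -0.1416] 0.0007
side pot 255 [ 0.5524 -0.4146] 0.0285 [0.031 0.039]
228 128
[[ 44  43  58  96 104 111 125 148 155 169 171 171 170 172 170 169 171 172
  167 163 163 146 126]
 [ 43  42  44  61  84 101 105 113 117 127 131 131 133 133 133 132 132 133
  130 124 119 112 106]
 [ 40  40  35  35  48  64  85 102 108 108 109 108 108 108 108 108 108 107
  108 106 106 105 106]
 [107 179 170 106  47  34  48  58  67  87  94 106 109 109 110 107 107 106
   97  83  78  72  63]
 [209 217 215 209 156  81  38  28  36  48  54  62  64  63  66  65  62  62
   56  47  43  39  30]
 [221 221 220 221 216 207 203 174 158 107  52  38  27  29  33  29  27  29
   47  70  83 131 187]
 [221 221 220 221 222 222 221 216 214 207 203 204 203 200 201 201 202 204
  203 205 207 213 219]
 [221 221 221 221 221 222 222 221 185 157 158 158 144 171 212 219 219 
[... 444 characters left out ...]
 132 175 215 221 220 185 156 138 193 218 219
  219 219 221 221 221]
 [220 221 220 221 220 221 214 205 188 167 159 157 137 184 208 217 221 220
  219 218 220 221 221]
 [153 172 181 206 215 218 219 218 215 211 212 210 208 216 221 220 221 221
  218 217 219 220 216]
 [122 130 135 146 151 153 171 179 179 183 202 209 205 200 204 205 202 188
  177 174 161 154 151]
 [ 98 117 124 124 124 124 130 134 136 135 144 149 147 143 144 145 144 137
  135 132 126 122 121]
 [ 57 106 123 124 114 106 118 123 124 125 124 125 126 126 125 123 123 124
  124 125 124 122 102]
 [ 28 101 121 123  92  60  92 118 123 112  87  76 112 126 127 124  96  76
  111 124 124 124  84]]
ring px 228.12 127.465 200 [0.5975 0.1296 0.16  ]
```

step_arm --targets '[[1,[-2,-48,0],[0,0,0]],[1,[-4,-96,0],[0,0,0]],[1,[-5,-141,0],[0,0,0]],[1,[-5,-141,0],[0,0,0]],[1,[-5,-141,0],[0,0,0]]]' --force 40

```text
time: 0.6
ee_pos: [0.5447, -0.1418, 0.2308]
tcp_rot: [-179.9, -0.0, 89.9]
wrist_force: [-0.5, 0.9, 0.2]
opening: 0.0857
grasp_force: 0.0
```

Run:
```python
from workcell import bot
import cv2,numpy as np
from h import *
o=bot.get_obs(); print(o['time'],o['ee_pos'],o['tcp_rot'],o['wrist_force'])
for n in ("wrist",'scene','side'):
    p=bot.camera_params(n); im,d=bot.camera(n)
    np.savez(f'pics/{n}1.npz',im=im,d=d,**p)
    if n=='wrist': cv2.imwrite('pics/wrist1.png',im[:,:,::-1]);print(-p['R'].T@p['t'],p['R'][2])
im=np.load('pics/side1.npz')['im']
```

```text
0.6 [ 0.54469407 -0.14181433  0.23076512] [-1.79945611e+02 -2.79474916e-02  8.98732691e+01] [-0.46913846  0.8816958   0.19507082]
[ 0.54423814 -0.06177348  0.3716341 ] [-0.00105677 -0.31467593 -0.94919858]
```

View pics/wrist1.png

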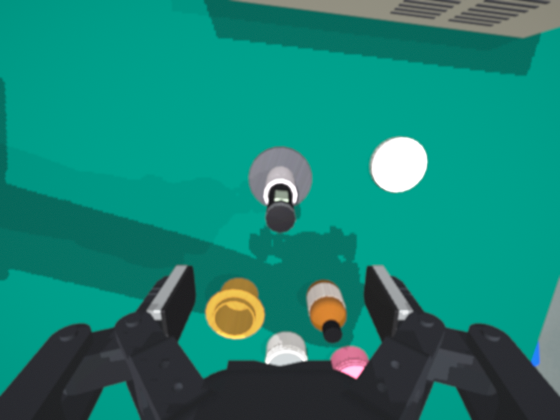

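The wrist view shows the probe's top disc at (280,216), the tube's mouth at about (280,190) and the foot at (280,178). I'll check these against the fit.

Run:
```python
from h import *
z=load('wrist1');P=cloud(z)
print('top',P[217,280],atz(z,280,216.5,.155),'tube',atz(z,280.5,190,.085))
g=z['im'].astype(int).sum(2)/3
for v in (210,216,222): print(v,g[v,260:300].astype(int))
q=P[(np.hypot(P[...,0]-.545,P[...,1]+.142)<.03)&(abs(P[...,2]-.155)<.004)]; print(len(q),q.mean(0))
```

```text
top [ 0.5445172  -0.14134024  0.15178097] [ 0.54451377 -0.13976086  0.155     ] tube [ 0.54514796 -0.13676475  0.085     ]
210 [96 96 96 96 96 94 88 85 87 80 69 66 65 65 66 65 65 65 64 65 64 64 63 63
 64 62 62 62 62 65 72 82 89 90 86 80 75 75 75 76]
216 [101 101 102 103 106 100  82  65  60  61  60  61  62  61  61  61  61  62
  62  62  62  62  62  62  61  61  60  59  60  60  59  58  59  61  72  81
  80  74  75  81]
222 [101 101 101 101 102 103  88  67  56  56  58  56  57  57  57  57  57  57
  57  57  57  57  58  56  55  56  56  56  56  55  54  54  55  63  84 103
 105 102 102 101]
660 [ 0.54470723 -0.14159407  0.1529759 ]
```

step_arm --targets '[[1,[0,0,-40],[0,0,0]],[1,[0,0,-80],[0,0,0]],[1,[0,0,-116],[0,0,0]],[1,[0,0,-116],[0,0,0]],[0,[0,0,-116],[0,0,0]],[0,[0,0,-116],[0,0,0]],[0,[0,0,-116],[0,0,0]],[0,[0,0,-116],[0,0,0]]]' --force 40

```text
time: 1.55
ee_pos: [0.5458, -0.1411, 0.1169]
tcp_rot: [179.9, 0.0, 90.0]
wrist_force: [-0.3, 0.8, -0.5]
opening: 0.0284
grasp_force: 0.0
```

step_arm --targets '[[0,[0,0,0],[0,0,0]],[0,[0,0,0],[0,0,0]],[0,[0,0,0],[0,0,0]],[0,[0,0,0],[0,0,0]]]'

```text
time: 1.95
ee_pos: [0.5455, -0.1412, 0.1168]
tcp_rot: [179.9, 0.0, 90.0]
wrist_force: [-0.4, 0.8, 5.7]
opening: 0.0234
grasp_force: 38.9
```

step_arm --targets '[[0,[0,0,10],[0,0,0]],[0,[0,0,30],[0,0,0]],[0,[0,0,55],[0,0,0]],[0,[0,0,85],[0,0,0]],[0,[0,0,110],[0,0,0]],[0,[0,0,110],[0,0,0]],[0,[0,0,110],[0,0,0]]]'

```text
time: 2.65
ee_pos: [0.5452, -0.1411, 0.2257]
tcp_rot: [179.9, 0.0, 90.0]
wrist_force: [-0.0, -0.2, -1.6]
opening: 0.023
grasp_force: 39.5
```

```bash
cat > look.py <<'E'
import sys
from workcell import bot
from h import *
t=sys.argv[1];o=bot.get_obs(); print(o['time'],o['ee_pos'],o['tcp_rot'],o['wrist_force'],o['opening'],o['grasp_force'])
for n in ("wrist",'scene','side'):
    p=bot.camera_params(n); im,d=bot.camera(n)
    np.savez(f'pics/{n}{t}.npz',im=im,d=d,**p); cv2.imwrite(f'pics/{n}{t}.png',im[:,:,::-1])
E
python3 look.py 2
python3 - <<'E'
from h import *
from workcell import bot
e=bot.get_obs()['ee_pos']
z=load('side2');P=cloud(z)
for k in range(0,140,10):
    q=P[(np.hypot(P[...,0]-e[0],P[...,1]-e[1])<.025)&(abs(P[...,2]-.115-k/1e3)<.005)]
    print(115+k,len(q),q.mean(0).round(4) if len(q) else '')
a=[]
for n in('side2','scene2'):
    z=load(n);p=z['K']@(z['R']@np.array([e[0],e[1],.18])+z['t']);u,v=(p[:2]/p[2]).astype(int)
    a.append(cv2.resize(z['im'][v-60:v+60,u-40:u+40],None,fx=4.9,fy=4.9))
cv2.imwrite('pics/hold.png',np.hstack(a)[:,:,::-1])
E
```

```text
2.65 [ 0.54524466 -0.14110051  0.2257176 ] [1.79948273e+02 1.37193862e-02 8.99960398e+01] [-0.01745181 -0.23328587 -1.55934266] 0.023004505683039092 39.475557804107666
115 0 
125 13 [ 0.5415 -0.1446  0.1258]
135 13 [ 0.5411 -0.1454  0.136 ]
145 20 [ 0.5412 -0.1462  0.1449]
155 18 [ 0.5405 -0.1462  0.1551]
165 10 [ 0.5396 -0.1473  0.1661]
175 40 [ 0.5394 -0.15    0.175 ]
185 42 [ 0.5399 -0.1502  0.1855]
195 35 [ 0.5397 -0.1504  0.1947]
205 50 [ 0.5399 -0.1494  0.2047]
215 40 [ 0.5407 -0.1509  0.215 ]
225 51 [ 0.5417 -0.151   0.2258]
235 83 [ 0.5422 -0.1506  0.2354]
245 79 [ 0.543  -0.1506  0.2449]
```

View pics/hold.png

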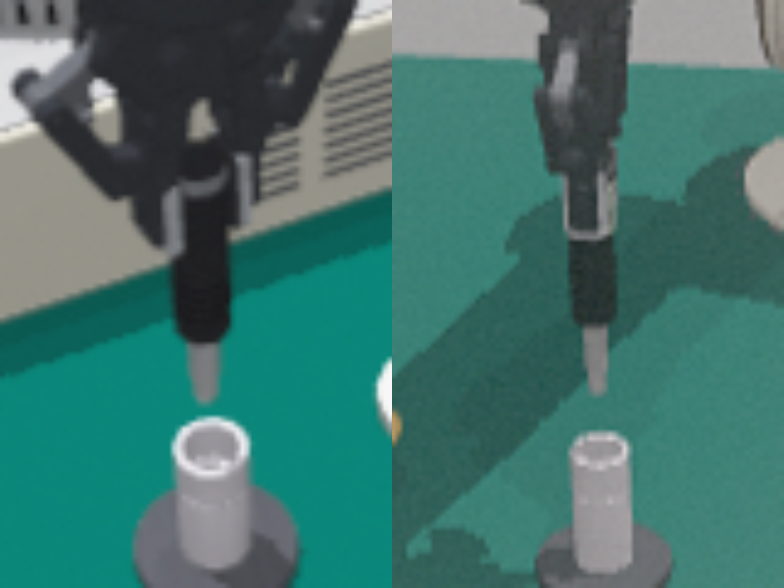

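The probe is held upright and its tip is clear of the stand. I'm moving over the pot.

step_arm --targets '[[0,[1,-35,0],[0,0,0]],[0,[3,-80,0],[0,0,0]],[0,[4,-125,0],[0,0,0]],[0,[6,-170,0],[0,0,0]],[0,[7,-215,0],[0,0,0]],[0,[8,-255,0],[0,0,0]],[0,[8,-272,0],[0,0,0]],[0,[8,-272,0],[0,0,0]]]'

```text
time: 3.6
ee_pos: [0.5521, -0.4153, 0.2227]
tcp_rot: [-179.8, -0.1, 89.8]
wrist_force: [0.7, 0.5, -1.4]
opening: 0.0227
grasp_force: 39.5
```

step_arm --targets '[[0,[0,0,-15],[0,0,0]],[0,[0,0,-40],[0,0,0]],[0,[0,0,-60],[0,0,0]],[0,[0,0,-60],[0,0,0]],[0,[0,0,-60],[0,0,0]]]'

```text
time: 4.1
ee_pos: [0.5529, -0.4121, 0.1654]
tcp_rot: [-180.0, -0.0, 90.0]
wrist_force: [0.1, -0.1, -0.3]
opening: 0.0227
grasp_force: 39.5
```

```bash
python3 look.py 3
python3 - <<'E'
from h import *
from workcell import bot
e=bot.get_obs()['ee_pos']
for n in('side3','scene3'):
    z=load(n);P=cloud(z)
    q=P[(np.hypot(P[...,0]-.554,P[...,1]+.414)<.06)&(abs(P[...,2]-.035)<.006)]; print(n,'pot',circ(q[:,:2]))
a=[]
for n in('side3','scene3'):
    z=load(n);p=z['K']@(z['R']@np.array([e[0],e[1],.09])+z['t']);u,v=(p[:2]/p[2]).astype(int)
    a.append(cv2.resize(z['im'][v-60:v+60,u-40:u+40],None,fx=4.9,fy=4.9))
cv2.imwrite('pics/hold3.png',np.hstack(a)[:,:,::-1])
E
```

```text
4.1 [ 0.55288624 -0.41208682  0.1653895 ] [-1.79959118e+02 -4.01194108e-02  9.00387168e+01] [ 0.09865018 -0.05672437 -0.27155723] 0.022747181099678385 39.53326106071472
side3 pot (array([ 0.5524116 , -0.41464181]), np.float64(0.02837441425937318))
scene3 pot (array([ 0.55564611, -0.41239471]), np.float64(0.028355685298969042))
```

View pics/hold3.png

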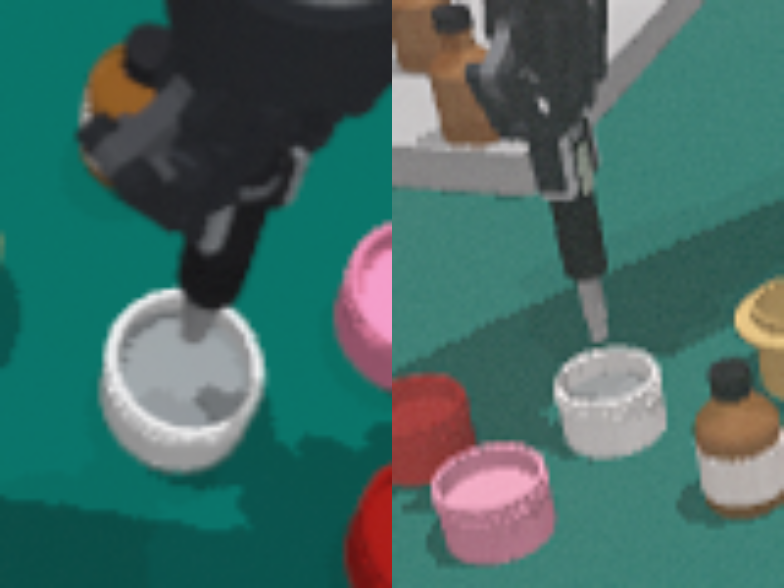

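The tip hangs right above the white pot's mouth, at a computed height of about 64 mm. Dipping 50 mm, then going back up.

step_arm --targets '[[0,[1,-1,-15],[0,0,0]],[0,[1,-1,-35],[0,0,0]],[0,[1,-1,-50],[0,0,0]],[0,[1,-1,-50],[0,0,0]],[0,[1,-1,-50],[0,0,0]],[0,[1,-1,-50],[0,0,0]],[0,[1,-1,-50],[0,0,0]]]'

```text
time: 4.95
ee_pos: [0.5544, -0.4143, 0.1164]
tcp_rot: [179.9, 0.1, 90.0]
wrist_force: [-0.0, -0.3, -1.0]
opening: 0.0227
grasp_force: 39.5
```

```bash
python3 look.py 4
python3 - <<'E'
from h import *
a=[]
for n in('side4','scene4'):
    z=load(n);p=z['K']@(z['R']@np.array([.554,-.413,.05])+z['t']);u,v=(p[:2]/p[2]).astype(int)
    a.append(cv2.resize(z['im'][v-60:v+60,u-40:u+40],None,fx=4.9,fy=4.9))
cv2.imwrite('pics/dip.png',np.hstack(a)[:,:,::-1])
E
```

```text
4.95 [ 0.55436762 -0.41429598  0.11639376] [1.79926168e+02 5.57484755e-02 8.99987364e+01] [-0.03085984 -0.29113913 -1.00138291] 0.022743348521930246 39.53396916389465
```

View pics/dip.png

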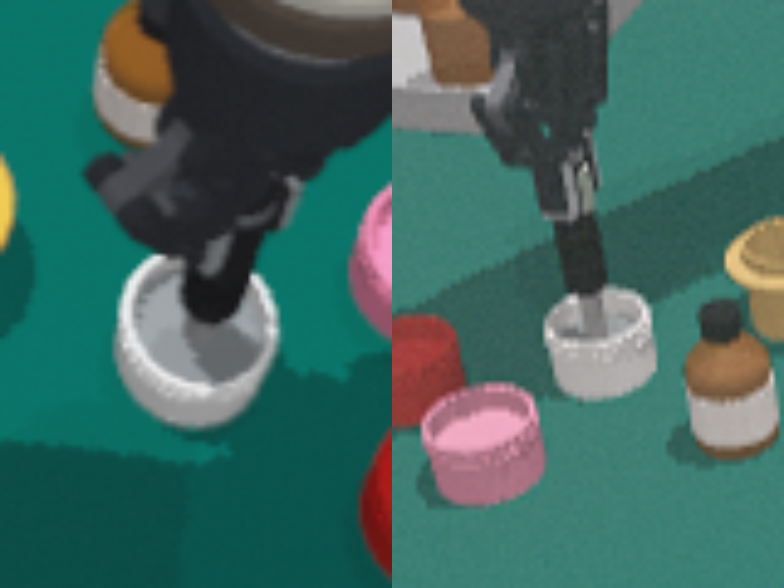

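The tip is in the paste at about 8 mm depth, with no wall contact. Lifting out and carrying it towards the stove, stopping short at y≈0.05 for a wrist-camera look at the ring.

step_arm --targets '[[0,[0,0,20],[0,0,0]],[0,[0,0,50],[0,0,0]],[0,[0,0,85],[0,0,0]],[0,[0,0,120],[0,0,0]],[0,[0,0,155],[0,0,0]],[0,[0,0,185],[0,0,0]],[0,[0,0,190],[0,0,0]],[0,[0,0,190],[0,0,0]]]'

```text
time: 5.9
ee_pos: [0.5545, -0.4143, 0.306]
tcp_rot: [179.9, 0.1, 90.0]
wrist_force: [1.1, -0.6, -1.1]
opening: 0.0228
grasp_force: 39.6
```

step_arm --targets '[[0,[0,30,0],[0,0,0]],[0,[0,75,0],[0,0,0]],[0,[5,120,0],[0,0,0]],[0,[10,165,0],[0,0,0]],[0,[15,210,0],[0,0,0]],[0,[20,255,0],[0,0,0]],[0,[25,290,0],[0,0,0]],[0,[25,300,0],[0,0,0]]]'

```text
time: 6.7
ee_pos: [0.5788, -0.1107, 0.3035]
tcp_rot: [-179.9, -0.1, 90.2]
wrist_force: [0.6, -0.4, -1.2]
opening: 0.0233
grasp_force: 39.6
```

step_arm --targets '[[0,[3,30,0],[0,0,0]],[0,[7,70,0],[0,0,0]],[0,[12,110,0],[0,0,0]],[0,[15,145,0],[0,0,0]],[0,[17,165,0],[0,0,0]],[0,[17,165,0],[0,0,0]],[0,[17,165,0],[0,0,0]],[0,[17,165,0],[0,0,0]]]'

```text
time: 7.5
ee_pos: [0.5959, 0.0499, 0.3046]
tcp_rot: [-179.9, 0.0, 89.9]
wrist_force: [0.1, -0.8, -0.5]
opening: 0.0229
grasp_force: 39.6
```

```bash
python3 look.py 5
```

```text
7.5 [0.59585401 0.04987175 0.30461817] [-1.79945083e+02  2.09817962e-02  8.99396513e+01] [ 0.06608593 -0.81281181 -0.54579112] 0.022926828446195535 39.603829979896545
```

View pics/wrist5.png

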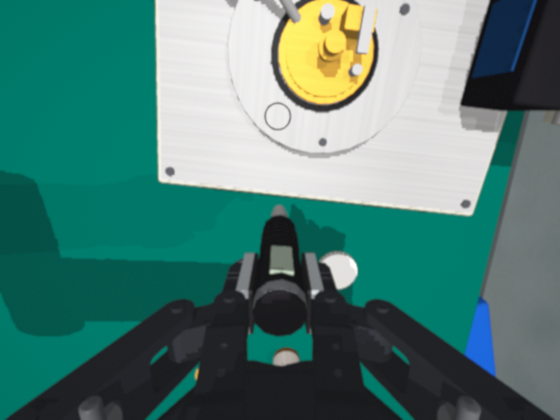

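The ring is clear at (277.5,116), front right of the brass lid, and the probe tip is at about (280,209). Next I compute ring centre, tip centre and stove check.

Run:
```python
from h import *
z=load('wrist5');P=cloud(z);g=z['im'].astype(float).mean(2)
w=g[98:135,258:298];v,u=np.where(w<w.max()-60);u=u+258;v=v+98
k=np.hypot(u-277.5,v-116)<18;u,v=u[k],v[k]
q=np.array([atz(z,a,b,.16) for a,b in zip(u,v)])[:,:2]
print('ring',len(q),circ(q),(u.min()+u.max())/2,(v.min()+v.max())/2)
print('depth z at ring',P[116,277],P[140,250])
m=(abs(P[...,2]-.16)<.004)&(P[...,1]>.08)
b=cv2.findContours(m.astype(np.uint8),0,1)[0];b=max(b,key=cv2.contourArea)[:,0]
q=np.array([P[y,x,:2] for x,y in b if 3<y]);c,r=circ(q)
for _ in range(5): q=q[abs(np.hypot(*(q-c).T)-r)<.005];c,r=circ(q)
print('stove',c,r)
# tip: lower stem rows
for y in range(202,222,3): print(y,g[y,268:293].astype(int),P[y,280].round(4))
for h in (.203,): print('tip',atz(z,280,210,h))
# side view stem axis
for n,ax in (('side5',0),('scene5',1)):
    zz=load(n);Q=cloud(zz)
    for h in np.arange(.207,.275,.008):
        s=Q[(np.hypot(Q[...,0]-.596,Q[...,1]-.05)<.022)&(abs(Q[...,2]-h)<.004)]
        if len(s)>3: print(n,h.round(3),len(s),((s.min(0)+s.max(0))/2)[:2].round(4), s.mean(0)[:2].round(4))
```

```text
ring 125 (array([0.59332415, 0.12548835]), np.float64(0.011658521165593868)) 277.0 115.5
depth z at ring [0.5930505  0.12550394 0.15856547] [0.56448129 0.10111554 0.12947637]
stove [0.63401884 0.15983744] 0.06773002251896564
202 [79 80 79 79 79 79 80 79 79 79 79 79 79 79 80 79 79 79 80 79 79 79 79 78
 78] [ 0.5961 -0.0067 -0.0008]
205 [ 79  79  79  79  79  80  88  96 105 111 113 112 110 106  98  90  82  79
  79  79  79  78  73  66  60] [0.5957 0.0533 0.2037]
208 [ 79  79  79  80  87 100 109 115 121 123 123 121 121 117 113 107 100  90
  80  79  79  78  73  63  57] [0.5957 0.0551 0.2175]
211 [ 80  79  81  91 101 110 115 119 120 122 121 121 120 118 117 114 109 102
  94  86  79  78  71  62  58] [0.5957 0.0552 0.2252]
214 [ 79  79  90  99 107 111 109 107 107 106 104  99  98 100 102 101 100  97
  96  91  83  72  62  58  57] [0.5957 0.055  0.2318]
217 [78 73 68 57 48 41 35 31 28 24 25 24 23 24 26 30 38 44 51 59 63 62 58 57
 57] [0.5956 0.0602 0.2531]
220 [43 33 25 22 22 21 21 22 23 22 21 20 20 22 21 20 21 22 20 22 21 25 33 44
 52] [0.5956 0.0606 0.2598]
tip [0.59571962 0.04852327 0.203     
[... 156 characters left out ...]
5 [0.5946 0.0443] [0.5938 0.0439]
side5 0.239 20 [0.5928 0.0456] [0.5921 0.0443]
side5 0.247 14 [0.5926 0.0465] [0.5913 0.0413]
side5 0.255 31 [0.5926 0.043 ] [0.5904 0.0409]
side5 0.263 35 [0.5934 0.043 ] [0.5916 0.0405]
side5 0.271 34 [0.5939 0.0453] [0.5914 0.041 ]
scene5 0.207 13 [0.5989 0.0497] [0.5992 0.0497]
scene5 0.215 15 [0.6    0.0501] [0.6001 0.0495]
scene5 0.223 16 [0.6    0.0498] [0.6    0.0499]
scene5 0.231 17 [0.6009 0.0492] [0.6012 0.0489]
scene5 0.239 16 [0.6011 0.0499] [0.601  0.0502]
scene5 0.247 18 [0.6046 0.0504] [0.6041 0.051 ]
scene5 0.255 32 [0.6049 0.0499] [0.6053 0.0495]
scene5 0.263 28 [0.6039 0.0494] [0.6053 0.0491]
scene5 0.271 36 [0.6042 0.05  ] [0.6049 0.0495]
```

step_arm --targets '[[0,[0,25,0],[0,0,0]],[0,[-1,50,0],[0,0,0]],[0,[-2,70,0],[0,0,0]],[0,[-2,76,0],[0,0,0]],[0,[-2,76,-10],[0,0,0]],[0,[-2,76,-20],[0,0,0]],[0,[-2,76,-30],[0,0,0]],[0,[-2,76,-30],[0,0,0]]]'

```text
time: 8.45
ee_pos: [0.5937, 0.1262, 0.2738]
tcp_rot: [-179.9, 0.0, 90.0]
wrist_force: [-0.4, 0.3, -0.9]
opening: 0.0233
grasp_force: 39.6
```

step_arm --targets '[[0,[0,0,0],[0,0,0]],[0,[0,0,0],[0,0,0]],[0,[0,0,0],[0,0,0]],[0,[0,0,0],[0,0,0]]]'

```text
time: 8.85
ee_pos: [0.5941, 0.127, 0.2756]
tcp_rot: [180.0, -0.0, 90.0]
wrist_force: [0.4, 0.3, -1.7]
opening: 0.0234
grasp_force: 39.6
```

```bash
python3 look.py 6;python3 - <<'E'
from h import *
a=[]
for n,h in(('wrist6',.175),('side6',.175),('scene6',.175)):
    z=load(n);p=z['K']@(z['R']@np.array([.5935,.1255,h])+z['t']);u,v=(p[:2]/p[2]).astype(int);print(n,u,v)
    u=max(u,30);v=max(v,25)
    a.append(cv2.resize(z['im'][v-25:v+25,u-22:u+22],(260,296),interpolation=2))
cv2.imwrite('pics/ring6.png',np.hstack(a)[:,:,::-1])
E
```

```text
8.85 [0.59410945 0.12699953 0.275639  ] [ 1.79969984e+02 -6.38006664e-03  8.99995824e+01] [ 0.43378044  0.34086349 -1.66535492] 0.023406869710217926 39.6290248632431
wrist6 279 210
side6 226 123
scene6 374 203
```

View pics/ring6.png

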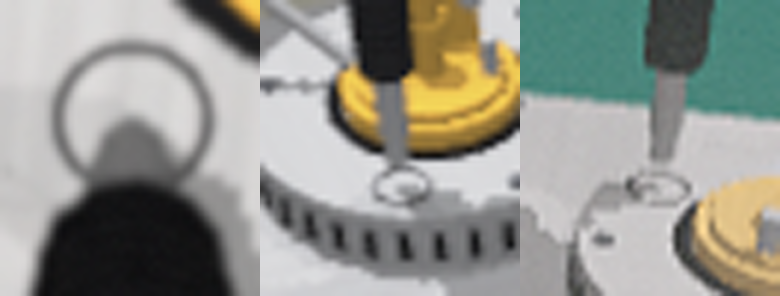

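The tip is above the ring in all three views, and lined up left-right in the wrist view (ring centre (279.3,204.4)). Numbers for a last correction:

Run:
```python
from h import *
z=load('wrist6')
print('ring c',atz(z,279.3,204.4,.16),'top',atz(z,279.3,185+45/5.92,.16))
print('tip far edge (tip y+5mm)',atz(z,279.3,204.9,.1738))
s=load('side6')
print('side ring',atz(s,204+(400-260)/5.91,98+187/5.92,.16),'tip',atz(s,204+(397-260)/5.91,98+163/5.92,.1738))
s=load('scene6')
print('scene ring',atz(s,352+(659-520)/5.91,178+187/5.92,.16),'tip',atz(s,352+(661-520)/5.91,178+158/5.92,.1738))
```

```text
ring c [0.59353532 0.12637494 0.16      ] top [0.59353633 0.13749197 0.16      ]
tip far edge (tip y+5mm) [0.59352054 0.13026664 0.1738    ]
side ring [0.59265835 0.12251205 0.16      ] tip [0.59195952 0.12060161 0.1738    ]
scene ring [0.59680975 0.12831169 0.16      ] tip [0.59676853 0.12762658 0.1738    ]
```

step_arm --targets '[[0,[0,0,-3],[0,0,0]],[0,[0,0,-6],[0,0,0]],[0,[0,0,-9],[0,0,0]],[0,[0,0,-9],[0,0,0]],[0,[0,0,-9],[0,0,0]],[0,[0,0,-9],[0,0,0]]]'

```text
time: 9.6
ee_pos: [0.594, 0.127, 0.2664]
tcp_rot: [180.0, -0.0, 90.0]
wrist_force: [-0.7, 0.0, -1.7]
opening: 0.023
grasp_force: 39.6
```

Tip and ring centre agree within about 1–2 mm in every view, so I nudge +1 mm in y and press down in small steps while reading the force.

step_arm --targets '[[0,[0,1,-1],[0,0,0]],[0,[0,1,-3],[0,0,0]],[0,[0,1,-3],[0,0,0]],[0,[0,1,-3],[0,0,0]],[0,[0,1,-3],[0,0,0]]]'

```text
time: 10.1
ee_pos: [0.594, 0.128, 0.2633]
tcp_rot: [180.0, -0.0, 90.0]
wrist_force: [0.0, 0.0, -0.4]
opening: 0.0229
grasp_force: 39.6
```

step_arm --targets '[[0,[0,0,-1],[0,0,0]],[0,[0,0,-3],[0,0,0]],[0,[0,0,-3],[0,0,0]],[0,[0,0,-3],[0,0,0]],[0,[0,0,-3],[0,0,0]]]'

```text
time: 10.6
ee_pos: [0.594, 0.128, 0.2604]
tcp_rot: [180.0, -0.0, 90.0]
wrist_force: [0.7, 0.5, 0.2]
opening: 0.0233
grasp_force: 39.8
```

step_arm --targets '[[0,[0,0,-1],[0,0,0]],[0,[0,0,-2],[0,0,0]],[0,[0,0,-2],[0,0,0]],[0,[0,0,-2],[0,0,0]],[0,[0,0,-2],[0,0,0]]]'

```text
time: 11.1
ee_pos: [0.594, 0.128, 0.2584]
tcp_rot: [180.0, -0.0, 90.0]
wrist_force: [0.5, 0.1, 1.0]
opening: 0.0231
grasp_force: 39.8
```

step_arm --targets '[[0,[0,0,-1.4],[0,0,0]],[0,[0,0,-1.4],[0,0,0]],[0,[0,0,-1.4],[0,0,0]],[0,[0,0,-1.4],[0,0,0]]]'

```text
time: 11.5
ee_pos: [0.594, 0.128, 0.257]
tcp_rot: [180.0, -0.0, 90.0]
wrist_force: [-0.0, -0.2, 1.0]
opening: 0.0231
grasp_force: 39.9
```

```bash
python3 look.py 7;python3 - <<'E'
from h import *
from workcell import bot
F=[]
for i in range(40): bot.camera('side');F.append(bot.get_obs()['wrist_force'])
F=np.array(F);print(F.mean(0),F.std(0)/40**.5,bot.get_obs()['ee_pos'],bot.get_obs()['time'])
a=[]
for n,h in(('wrist7',.17),('side7',.17),('scene7',.17)):
    z=load(n);p=z['K']@(z['R']@np.array([.594,.127,h])+z['t']);u,v=(p[:2]/p[2]).astype(int);print(n,u,v)
    a.append(cv2.resize(z['im'][v-25:v+25,u-22:u+22],(260,296),interpolation=2))
cv2.imwrite('pics/ring7.png',np.hstack(a)[:,:,::-1])
E
```

```text
11.5 [0.59401718 0.12798929 0.25697525] [ 1.79990985e+02 -7.51855290e-04  8.99988415e+01] [-0.02662285 -0.21769182  0.98266618] 0.02306014790934608 39.934959411621094
[0.85177454 0.05115073 1.73909411] [0.08652847 0.08661084 0.0811976 ] [0.59399983 0.12802849 0.25691032] 13.65
wrist7 280 215
side7 226 125
scene7 375 205
```

View pics/ring7.png

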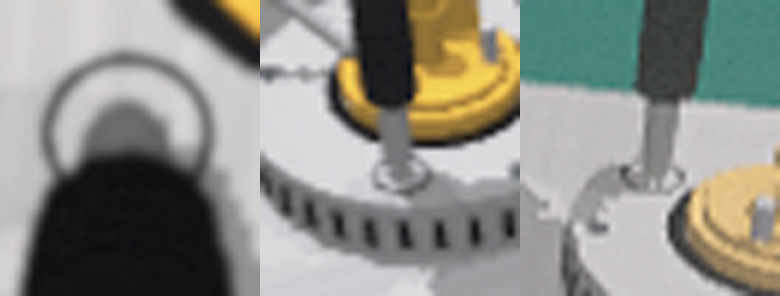

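The tip stands inside the ring, nearly centred in all three views (wrist gap to the ring's top ≈6 mm, as expected). The mean force rose by about 3 N, from roughly −1.2 to +1.7, so the tip is about 5 mm in. Handing in.

```bash
python3 -c "
from workcell import bot
print(bot.job_done())"
```

```text
the job is handed in; nothing more can be done
None
```

The job is handed in: the probe's tip was dipped in the paste and is now held upright inside the engraved ring at about 3 N, roughly 5 mm of spring travel by force and height; the pot, lid, cup and bottle were not touched.

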